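Tap the wedge tight on the framing board

TASK

A newly made picture frame lies slack on the clamping board: take the mallet and, with several light taps on the wedge's thick end, drive the wedge in until it stops advancing and clamps the frame tight against the fence, without hitting so hard that the wedge splits. Touch the wedge with nothing but the mallet, and do not touch the frame. Then lay the mallet back on the middle of its cork pad, lying on the same side as before, let go, and leave everything else where it is.

Things in the scene. Friction and masses are not known exactly. Their poses are not given: they have to be found in the camera images.
- mallet: Mallet, 0.36 kg, lying on the cork pad: head 40 (x) x 100 (y) x 48 (z) mm, a flat orange striking face at each end (+y, -y, alike); handle 20 wide (y) x 26 mm high from the head along -x to x = -150 mm, centre line at z = 24 mm. Origin: centre of the head's underside. Yaw within 0.45 rad of 0: the handle points to the robot's side.
- mallet_grip (a point): Where to hold the mallet: on the handle's centre line, 42 mm behind the head's centre (22 mm behind its rear side), 24 mm above its underside. Axes as the mallet's.
- pad: Square cork pad 140 x 140 x 10 mm, fixed to the table; the mallet's place. Origin: centre of its underside (table height).
- board: Grey board fixed to the table, top at z = 10 mm, x = -75 to 160, y = -175 to 150 mm of its origin (underside). A dark cheek block, 36 mm thick and high, stands on it on the robot's side of the wedge, y = -25 to 48 mm, face sloped like the wedge. It sits differently each time, so the depth of tightness is unknown: the wedge must advance 40 to 115 mm along the board's +y.
- fence: Dark wooden fence 22 x 200 x 32 mm fixed on the board's far (+x) side; the frame is clamped against its near face. Origin: centre of its underside; axes as the board's.
- frame: Brown picture frame 130 (x) x 160 (y) x 22 (z) mm, open inside, 0.35 kg, loose on the board between wedge and fence, 0.5 to 2 mm short of the fence. Origin: centre of its underside.
- wedge: Pale wooden wedge, red band near its thick end, 0.1 kg, loose between cheek block and frame. 160 mm long (y), 36 high, 16 thick at the thin end (y = 0), 32 at the thick end (y = -160); flat side (x = 0) to the frame. Origin: underside, thin end, flat side. Driven along its +y. Slack, it slides at 1 to 5 N; when the frame meets the fence the push rises steeply. Taps of 10 to 20 N seat it tight, over 25 N split it.
- wedge_butt (a point): Centre of the flat thick end of the wedge, where it is struck: 32 mm wide, 10 to 46 mm above the table. Axes as the wedge's. When tight it still stands 25 to 90 mm out of the cheek block, so a mallet held at mallet_grip, head centre 38 mm above the table, clears block and board.
- brush: Bystander, to be left alone: blue-handled flat brush, 200 mm long, lying on the table near the robot. Origin: under its middle.
- palette_knife: Bystander, to be left alone: spatula-shaped palette knife, 240 mm long, lying to the right. Origin: under its middle.
- varnish: Bystander, to be left alone: amber bottle 52 mm across, 130 mm tall, standing far right. Origin: under its middle.
- mug: Bystander, to be left alone: blue mug 80 mm across, 90 mm tall, standing to the left. Origin: under its middle.
- spare_wedge: Bystander, to be left alone: small spare piece of pale wood 18 x 75 x 14 mm, lying on the board beyond the cheek block's far (+y) end. Origin: under its middle.
- nail_tin: Bystander, to be left alone: round tin 48 mm across, 32 mm tall, standing on the board inside the picture frame. Origin: under its middle.
- pencil: Bystander, to be left alone: flat red pencil 175 x 12 x 8 mm, lying to the left. Origin: under its middle.
There are look-alikes about, which are no part of the job. Several things have the shape of the mallet; the one meant has the colours described above. Several things have the shape of the frame; the one meant has the colours described above.

How it is judged:
By the outcome, as a careful person would: the job done as asked, in the order asked, and still so for the second after the job is handed in, with the robot touching nothing.
It also fails if it takes over 50 s, if anything falls off the work surface, if the arm or the gripper's body presses on something with over 40 N, if the wrist force passes 120 N, or if a joint passes its speed limit or range.

ROBOT

A 7-joint arm with a two-finger parallel gripper is mounted at the origin on the work surface. World frame = base frame: x ahead of the robot, y to its left, z up, the work surface at z = 0. Lengths are in m, angles in rad, forces in N, time in s.
With the tool pointing down it reaches from about 0.35 to 0.9 m from the base axis. Payload 8.1 kg.
Tool frame: the origin (TCP) lies midway between the tips of the shut fingers; the grasp point (between the pads) lies arm.grip_point_offset behind it (arm.grip_point_offset is the distance from the TCP to the grasp point, in m); y points along the fingers, z is the direction in which the jaws open and shut, and the axes are right-handed (so a half turn about y gives the same grasp; the last joint's range is limited). The gripper opens to 92 mm and grips with 3 to 60 N. Pads are 19 mm wide; open, the fingers measure 130 mm over their backs; the gripper's body (75 mm by 190 mm) begins 47 mm behind the grasp point.
Start: joints at [-1.309, 0.434, 0.025, 1.573, -0.012, 1.134, -0.075], TCP at [0.223, 0.584, 0.227] pointing down, gripper open.
Joint ranges: [-2.62, 2.62], [-0.44, 2.09], [-1.27, 1.32], [0.08, 2.57], [-1.32, 4.46], [0.12, 2], [-2.74, 2.74]. Speed limits (rad/s): [2.22, 2.22, 3.01, 3.01, 3.14, 3.14, 3.14].

INTERFACE

Orientations are given as a rotation vector (axis times angle).
In Python, from cell import arm, get_image, camera_info gives the robot as it stands.
- The arm moves only by the tool carry_out, never from a script. Its argument "steps" is one flat list of numbers, 5 for each row, row after row: the opening, from 0 (shut) to 1 (fully open), then the shift along the world's x, y, z in units of 0.1 m (1.0 is 0.1 m), then the turn about the world's z in units of 45 degrees (1.0 is 45 degrees). In form: [hand, dx, dy, dz, spin, hand, dx, dy, dz, spin, ...]. A call has 1 to 12 rows; each row is the pose to reach, as a shift and turn from the pose commanded when the call began; what a row does not reach only later rows make up. A row lasts 1/10 s, in which the tool goes at most 50 mm and 8.59 degrees, less where a joint would pass 70% of its speed; a pose out of reach is approached as far as the arm can. A call with a number of a shift or a turn outside -1 to 1 is refused whole. A call with a gripper value outside its range is refused whole. The fingers move at their own pace and stop on an object; "grip_force" is the grip in N (left out, the last holds). Time passes only in rows, so rows that repeat a pose let the fingers close. It gives the time, the measured TCP pose, the force and the opening at its end, in the units of the state.
- arm.observe(): the state, without advancing time (a new reading comes with each control period).
- get_image(name): name is "scene" or "top"; returns (picture, depth): 400x640x3 uint8, red, green, blue; 400x640 float32, m along the optical axis (not along the pixel's ray), 0 where there is no reading.
- camera_info(name): a dict with "fovy" (degrees; the focal length in pixels is half the picture's height over the tangent of half this angle, whatever the lens; pixels are square), "cx", "cy" (the principal point, pixels), "dist_coeffs" ([k1, k2, p1, p2, k3] as OpenCV has them; the pictures are not rectified), "R" (3x3) and "t" (3): a world point X has camera coordinates R X + t. Camera axes: x right, y down, z forward; pixel columns grow to the right and rows downward; lengths in m; the calibration is good to about 2 mm. A picture is of the moment at which its call begins. camera_info takes no time and is no camera call.
- arm.sign_off(): hands the job in, once; it reports no verdict.
The state is a dict: "clock": time; "joints": joint angles; "dq": joint speeds; "joint_efforts": joint torques, N m; "position": TCP position; "ee_rot": TCP orientation; "force": force on the tool from outside, world axes, zero at the start; "ft_torque": the same for the moment, N m; "width": opening from 0.0 (shut) to 1.0 (fully open).
Only numpy, scipy, OpenCV 4.12 (cv2) and the standard library are available. Lean on these libraries where they do the work, as an engineer would, in place of code of your own. Each camera call takes 0.05 s, during which the arm holds its last target. There are 200 camera calls.

## Working session

There is one attempt and no reset: what is moved stays moved. The work goes in short steps, Python scripts to look and compute and a tool call to move; the robot and the scene stay as the last step left them, time stands still between calls to the robot, and variables do not carry over. Pictures are saved under pics/ and viewed, about 8 in all and at most 12, crops included, and the job is handed in when it is done.

Besides the shell and the picture viewer there is one more tool, called after ">>>" as name(argument=value, ...), one argument or row to a line, values as JSON. carry_out: Moves the arm, as the interface text tells. Shifts and turns lie within -1 to 1; 1 stands for 0.1 m of shift or 45 degrees of turn. Its arguments: {"type":"object","properties":{"steps":{"type":"array","items":{"type":"number"}},"grip_force":{"type":"number"}},"required":["steps"]}

```bash
mkdir -p pics; cat > h.py <<'E'
import numpy as np, cv2
from cell import arm, get_image, camera_info
def cloud(n):
    im,d=get_image(n); c=camera_info(n); f=200/np.tan(np.radians(c['fovy'])/2)
    K=np.array([[f,0,c['cx']],[0,f,c['cy']],[0,0,1]])
    v,u=np.mgrid[0:400,0:640]
    p=cv2.undistortPoints(np.stack([u,v],-1).reshape(-1,1,2).astype(float),K,np.array(c['dist_coeffs'])).reshape(400,640,2)
    X=np.dstack([p*d[...,None],d])
    W=(X-np.array(c['t']))@np.array(c['R'])
    W[d==0]=np.nan
    return im,W
def save(n,im): cv2.imwrite('pics/'+n,im[...,::-1])
E
python3 - <<'E'
from h import *
im,W=cloud('top'); save('a.png',im); np.save('W.npy',W);np.save('im.npy',im)
im2,W2=cloud('scene'); save('b.png',im2)
print(arm.observe(), arm.grip_point_offset)
E
```

```text
{'clock': 0.1, 'joints': array([-1.30859793,  0.4351373 ,  0.02494457,  1.57399208, -0.01158248,
        1.13401519, -0.07510522]), 'dq': array([-0.00083808, -0.00073307,  0.00133881, -0.00212214, -0.00109355,
        0.00220647, -0.00056898]), 'joint_efforts': array([ 2.48512122e-03, -6.69127750e+01,  9.87631828e-01, -3.15144181e+01,
       -6.06195861e-02,  3.74227739e-02,  9.39328265e-05]), 'position': array([0.22285128, 0.58342944, 0.22603849]), 'ee_rot': array([-1.55318009,  0.28641013, -0.28621301]), 'force': array([ 0.63372791, -0.53286367,  0.60250778]), 'ft_torque': array([ 0.04689136, -0.01420654, -0.00903623]), 'width': 1.0008608940661976} 0.0188
```

View pics/a.png

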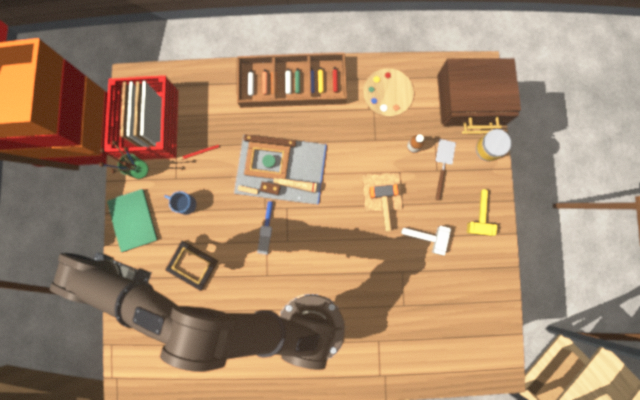

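View pics/b.png

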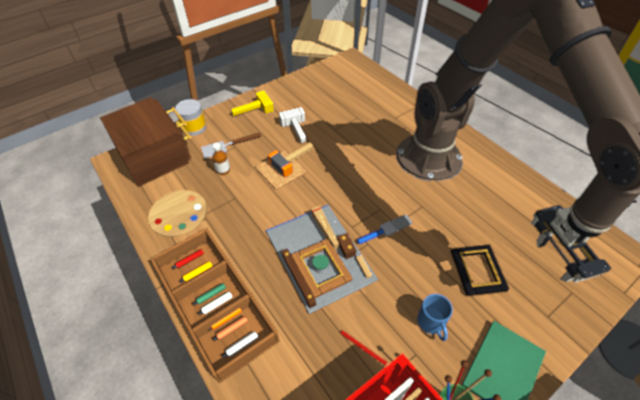

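The top view has the mallet at (385,192) with its handle down to (388,228). The board is at (282,168), the wedge's thick end is near (318,186) and the cheek block near (268,187). Next I'll zoom in and measure.

```bash
python3 - <<'E'
from h import *
im=np.load('im.npy');W=np.load('W.npy')
a=cv2.resize(im[125:240,225:415],None,fx=4,fy=4,interpolation=cv2.INTER_CUBIC); save('c.png',a)
for u,v in [(385,192),(318,186),(268,187),(387,215),(330,150),(370,205)]: print(u,v,W[v,u].round(4))
hsv=cv2.cvtColor(im,cv2.COLOR_RGB2HSV).astype(int)
# mallet: points above pad
R=(W[...,0]>.3)&(W[...,0]<.7)
sub=np.s_[170:240,355:412]
P=W[sub].reshape(-1,3); m=P[:,2]>.028; Q=P[m]; 
C=im[sub].reshape(-1,3)
print('mallet px',m.sum(), Q.min(0),Q.max(0))
hd=Q[Q[:,2]>.048]; print('head',len(hd)); r=cv2.minAreaRect((hd[:,:2]*1000).astype(np.float32)); print(r,hd[:,2].mean())
hn=Q[(Q[:,2]<=.052)&(Q[:,0]<hd[:,0].min()-.01)]; print('handle',len(hn),hn.mean(0),cv2.fitLine((hn[:,:2]*1000).astype(np.float32),2,0,.01,.01).ravel())
p=P[(P[:,2]>.005)&(P[:,2]<.03)]; print('pad',len(p),cv2.minAreaRect((p[:,:2]*1000).astype(np.float32)))
# wedge
sub=np.s_[170:205,225:330];P=W[sub].reshape(-1,3);Q=P[(P[:,2]>.037)];print('wedge+cheek',len(Q),cv2.minAreaRect((Q[:,:2]*1000).astype(np.float32)),np.median(Q[:,2]))
sub=np.s_[125:210,225:335];P=W[sub].reshape(-1,3);Q=P[(P[:,2]>.005)];print('board',cv2.minAreaRect((Q[:,:2]*1000).astype(np.float32)))
E
```

```text
385 192 [ 0.4927 -0.2885  0.0622]
318 186 [ 0.5297 -0.0421  0.0167]
268 187 [0.5262 0.1436 0.0492]
387 215 [ 0.4084 -0.2931  0.0531]
330 150 [ 0.6725 -0.0921 -0.0021]
370 205 [ 0.4519 -0.2359  0.0142]
mallet px 565 [ 0.33340518 -0.38269857  0.0280641 ] [ 0.52023392 -0.23361917  0.06748381]
head 370
((435.7167663574219, -289.48699951171875), (166.69619750976562, 100.75875091552734), 4.186244010925293) 0.05662066519202392
handle 12 [ 0.33878631 -0.3722725   0.03737127] [ 1.9641592e-01  9.8052067e-01  3.3878632e+02 -3.7227249e+02]
pad 1236 ((454.67401123046875, -287.13555908203125), (214.5734405517578, 264.38726806640625), 88.05313873291016)
wedge+cheek 514 ((544.8627319335938, 98.29631042480469), (267.4228210449219, 93.15381622314453), 88.4442138671875) 0.046001553028210754
board ((611.9196166992188, 106.76593017578125), (424.2876281738281, 331.5120849609375), 88.1517562866211)
```

View pics/c.png

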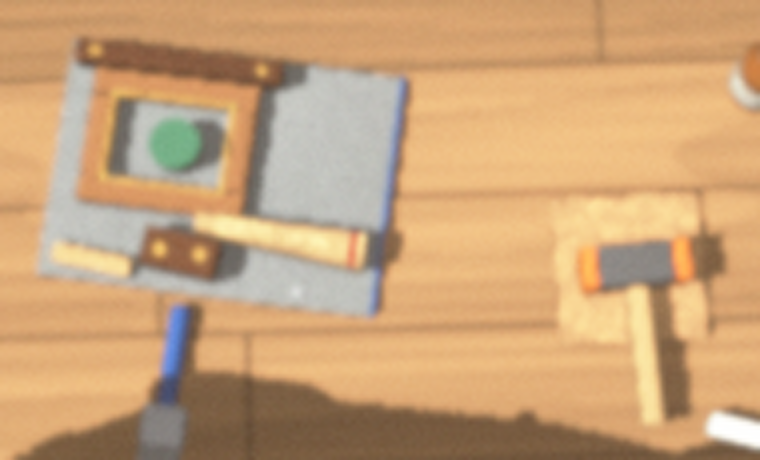

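```bash
cat >> h.py <<'E'
def ray(n,uv,z):
    c=camera_info(n); f=200/np.tan(np.radians(c['fovy'])/2)
    K=np.array([[f,0,c['cx']],[0,f,c['cy']],[0,0,1]])
    p=cv2.undistortPoints(np.array(uv,float).reshape(-1,1,2),K,np.array(c['dist_coeffs'])).reshape(-1,2)
    R=np.array(c['R']);t=np.array(c['t']);o=-R.T@t
    d=np.c_[p,np.ones(len(p))]@R
    return o+d*((z-o[2])/d[:,2])[:,None]
E
python3 - <<'E'
from h import *
im2=cv2.imread('pics/b.png')[...,::-1]
a=cv2.resize(im2[195:315,255:415],None,fx=5,fy=5,interpolation=cv2.INTER_CUBIC)
b=cv2.resize(im2[138:192,248:322],None,fx=5,fy=5,interpolation=cv2.INTER_CUBIC)
a[:b.shape[0],800-b.shape[1]:]=b
save('d.png',a)
def T(uv): return (np.array(uv,float)+.5)/4-.5+[225,125]
print('head corners',ray('top',T([(580,249),(690,236),(584,292),(693,279)]),.058).round(4))
print('handle',ray('top',T([(641,295),(653,420)]),.047).round(4))
print('pad corners',ray('top',T([(556,197),(702,193),(563,338),(710,340)]),.01).round(4))
print('wedge thick far/near, thin',ray('top',T([(368,231),(362,270),(197,213)]),.046).round(4))
print('board corners',ray('top',T([(76,40),(405,78),(40,273),(375,315)]),.01).round(4))
print('cheek',ray('top',T([(148,228),(222,240),(142,262),(215,275)]),.046).round(4))
print('fence near face',ray('top',T([(80,63),(280,84)]),.042).round(4))
print('frame',ray('top',T([(97,72),(262,85),(78,198),(245,215)]),.032).round(4))
E
```

```text
head corners [[ 0.5141 -0.2331  0.058 ]
 [ 0.5234 -0.3357  0.058 ]
 [ 0.474  -0.235   0.058 ]
 [ 0.4831 -0.3364  0.058 ]]
handle [[ 0.4711 -0.289   0.047 ]
 [ 0.355  -0.2947  0.047 ]]
pad corners [[ 0.5725 -0.2172  0.01  ]
 [ 0.5724 -0.3571  0.01  ]
 [ 0.4372 -0.2182  0.01  ]
 [ 0.4311 -0.3573  0.01  ]]
wedge thick far/near, thin [[ 0.5388 -0.0377  0.046 ]
 [ 0.5022 -0.0311  0.046 ]
 [ 0.5606  0.1216  0.046 ]]
board corners [[ 0.7417  0.2415  0.01  ]
 [ 0.6933 -0.0767  0.01  ]
 [ 0.5138  0.2765  0.01  ]
 [ 0.4643 -0.0416  0.01  ]]
cheek [[0.5478 0.1677 0.046 ]
 [0.5343 0.0985 0.046 ]
 [0.5158 0.1736 0.046 ]
 [0.5016 0.1056 0.046 ]]
fence near face [[0.7098 0.2321 0.042 ]
 [0.6829 0.0418 0.042 ]]
frame [[0.7031 0.2174 0.032 ]
 [0.685  0.0596 0.032 ]
 [0.5811 0.2359 0.032 ]
 [0.5599 0.0778 0.032 ]]
```

View pics/d.png

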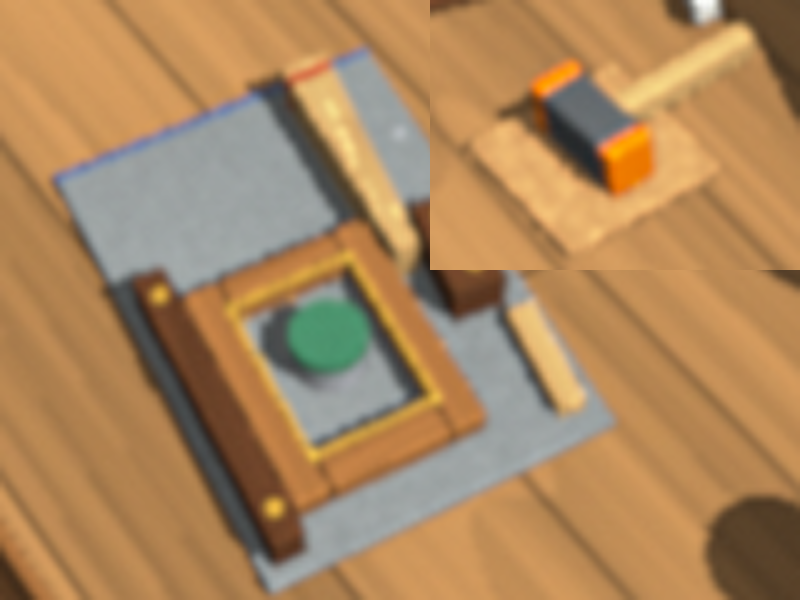

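The sizes agree with the spec: head 103×40 mm, pad 140 mm, wedge 161 mm. The board's yaw is about -0.14. The scene view shows the mallet flat on its pad and nothing near the wedge's thick end.

```bash
python3 - <<'E'
from h import *
from scipy.spatial.transform import Rotation as R
s=arm.observe(); M=R.from_rotvec(s['ee_rot']).as_matrix(); print(M.round(3)); z=M[:,2]; print('jaw yaw deg',np.degrees(np.arctan2(z[1],z[0])))
E
```

```text
[[ 0.934 -0.     0.357]
 [-0.357 -0.001  0.934]
 [ 0.    -1.    -0.001]]
jaw yaw deg 69.09625242550925
```

>>> carry_out(
  steps=[1,0.5,-0.4,0,0.2,1,1,-0.8,0,0.4,1,1,-1,0,0.573,1,1,-1,0,0.573],
)

```text
clock: 0.5
position: [0.3286, 0.4775, 0.2264]
ee_rot: [-1.574, -0.066, 0.063]
force: [0.7, 0.2, 0.6]
width: 1.002
```

>>> carry_out(
  steps=[1,0.5,-0.5,0,0,1,1,-1,0,0,1,1,-1,0,0],
)

```text
clock: 0.8
position: [0.4243, 0.382, 0.2266]
ee_rot: [-1.57, -0.066, 0.066]
force: [-0.1, 0.8, -0.3]
width: 1.001
```

>>> carry_out(
  steps=[1,0.2,-0.5,0,0,1,0.34,-1,0,0,1,0.34,-1,0,0],
)

```text
clock: 1.1
position: [0.4593, 0.2769, 0.2265]
ee_rot: [-1.573, -0.06, 0.059]
force: [-0.5, -0.6, 0.2]
width: 1.001
```

>>> carry_out(
  steps=[1,0,-0.5,0,0,1,0,-1,0,0,1,0,-1,0,0],
)

```text
clock: 1.4
position: [0.457, 0.1773, 0.2266]
ee_rot: [-1.573, -0.059, 0.061]
force: [0.3, 0.0, -0.8]
width: 0.995
```

>>> carry_out(
  steps=[1,0,-0.5,0,0,1,0,-1,0,0,1,0,-1,0,0],
)

```text
clock: 1.7
position: [0.4567, 0.0778, 0.2268]
ee_rot: [-1.572, -0.059, 0.06]
force: [0.8, 0.6, -0.0]
width: 0.996
```

>>> carry_out(
  steps=[1,0,-0.5,0,0,1,0,-1,0,0,1,0,-1,0,0],
)

```text
clock: 2.0
position: [0.4567, -0.022, 0.2269]
ee_rot: [-1.572, -0.059, 0.06]
force: [1.0, 0.6, 0.5]
width: 0.999
```

>>> carry_out(
  steps=[1,0,-0.5,0,0,1,0,-1,0,0,1,0,-1,0,0],
)

```text
clock: 2.3
position: [0.4567, -0.1218, 0.227]
ee_rot: [-1.573, -0.06, 0.06]
force: [0.2, 0.5, 0.9]
width: 1.001
```

>>> carry_out(
  steps=[1,0,-0.5,0,0,1,0,-1,0,0,1,0,-1,0,0],
)

```text
clock: 2.6
position: [0.4565, -0.2219, 0.227]
ee_rot: [-1.573, -0.06, 0.06]
force: [-0.1, -0.7, -0.6]
width: 1.0
```

>>> carry_out(
  steps=[1,0,-0.3,0,0,1,0,-0.66,-0.3,0,1,0,-0.66,-0.7,0,1,0,-0.66,-1,0,1,0,-0.66,-1,0],
)

```text
clock: 3.1
position: [0.4553, -0.2794, 0.1231]
ee_rot: [-1.566, -0.061, 0.072]
force: [-0.7, -0.4, 0.5]
width: 1.0
```

```bash
python3 - <<'E'
from h import *
s=arm.observe(); print(s['position'],s['ee_rot'],s['force'],s['ft_torque'])
im,W=cloud('scene'); b,W2=cloud('top')
a=cv2.resize(im[110:200,230:350],None,fx=5,fy=5,interpolation=cv2.INTER_CUBIC); save('e.png',a)
E
```

```text
[ 0.45531562 -0.27944059  0.12306007] [-1.56592146 -0.06148505  0.07181304] [-0.65563594 -0.35791902  0.54258175] [ 0.04798066  0.04386585 -0.01926217]
```

View pics/e.png

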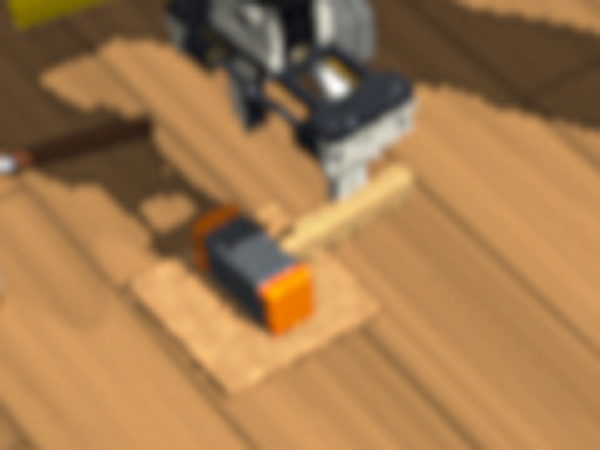

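The gripper is above the handle with the jaws across it, so I'm going down.

>>> carry_out(
  steps=[1,0,0,0,0,1,0,0,-0.2,0,1,0,0,-0.4,0,1,0,0,-0.6,0,1,0,0,-0.6,0,1,0,0,-0.6,0],
)

```text
clock: 3.8
position: [0.4579, -0.2823, 0.0681]
ee_rot: [-1.57, -0.068, 0.066]
force: [0.2, 0.0, 0.2]
width: 1.0
```

>>> carry_out(
  steps=[1,0,-0.065,-0.15,0,1,0,-0.065,-0.3,0,1,0,-0.065,-0.43,0,1,0,-0.065,-0.525,0,1,0,-0.065,-0.525,0,1,0,-0.065,-0.525,0],
)

```text
clock: 4.4
position: [0.457, -0.2887, 0.0142]
ee_rot: [-1.57, -0.067, 0.067]
force: [0.1, -0.6, -0.5]
width: 0.998
```

>>> carry_out(
  steps=[0.5,0,0,0,0,0.35,0,0,0,0,0.3,0,0,0,0,0.15,0,0,0,0,0.1,0,0,0,0,0,0,0,0,0,0,0,0,0,0,0,0,0,0,0],
  grip_force=60,
)

```text
clock: 5.2
position: [0.457, -0.2886, 0.0142]
ee_rot: [-1.57, -0.067, 0.067]
force: [0.4, -0.2, 0.1]
width: 0.356
```

>>> carry_out(
  steps=[0,0,0,0,0,0,0,0,0,0,0,0,0,0,0,0,0,0,0,0,0,0,0,0,0],
)

```text
clock: 5.7
position: [0.4569, -0.2885, 0.0142]
ee_rot: [-1.57, -0.067, 0.067]
force: [-0.4, -0.3, -0.4]
width: 0.216
```

>>> carry_out(
  steps=[0,0,0,0.1,0,0,0,0,0.3,0,0,0,0,0.6,0,0,0,0,0.8,0,0,0,0,0.8,0],
)

```text
clock: 6.2
position: [0.4583, -0.2896, 0.0969]
ee_rot: [-1.572, -0.07, 0.064]
force: [0.1, 0.3, -4.5]
width: 0.213
```

```bash
python3 - <<'E'
from h import *
s=arm.observe(); print(s['position'],s['ee_rot'],s['force'],s['ft_torque'],s['width'])
im,W=cloud('scene')
a=cv2.resize(im[110:200,230:350],None,fx=5,fy=5,interpolation=cv2.INTER_CUBIC); save('f.png',a)
E
```

```text
[ 0.45834823 -0.28959563  0.09694001] [-1.57193615 -0.06994847  0.0636696 ] [ 0.1306182   0.29586444 -4.49255604] [ 0.0060064   0.10999618 -0.01928556] 0.2131190158874339
```

View pics/f.png

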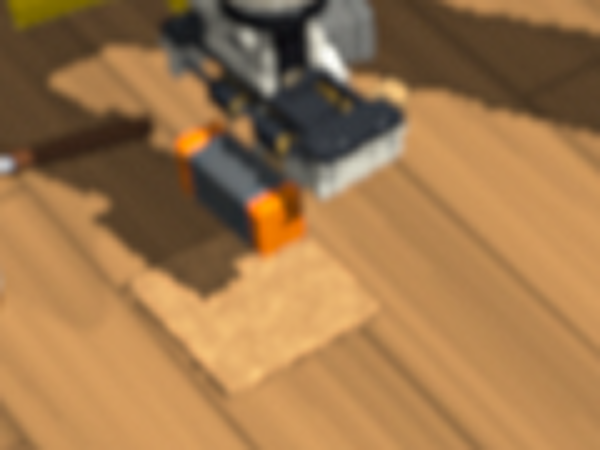

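The mallet is held level and the pad is empty. Next I bring it to 40 mm behind the butt, yawed along the wedge.

>>> carry_out(
  steps=[0,0,0.3,0,-0.1,0,0,0.6,0,-0.2,0,0,0.9,0,-0.29,0,0,1,0,-0.29,0,0,1,0,-0.29],
)

```text
clock: 6.75
position: [0.4563, -0.1865, 0.0931]
ee_rot: [-1.567, 0.111, -0.107]
force: [0.6, -0.2, -4.4]
width: 0.218
```

>>> carry_out(
  steps=[0,0.03,0.25,-0.1,0,0,0.06,0.5,-0.3,0,0,0.1,0.7,-0.5,0,0,0.1,0.7,-0.7,0,0,0.1,0.7,-0.77,0,0,0.1,0.7,-0.77,0,0,0.1,0.7,-0.77,0],
)

```text
clock: 7.45
position: [0.4671, -0.12, 0.0176]
ee_rot: [-1.568, 0.113, -0.114]
force: [-0.6, 0.2, -3.8]
width: 0.214
```

```bash
python3 - <<'E'
from h import *
s=arm.observe(); print(s['position'],s['ee_rot'],s['force'],s['ft_torque'],s['width'])
im,W=cloud('scene'); t,W2=cloud('top')
a=cv2.resize(im[180:290,260:390],None,fx=5,fy=5,interpolation=cv2.INTER_CUBIC);save('g.png',a)
save('gt.png',cv2.resize(t[140:220,270:380],None,fx=6,fy=6,interpolation=cv2.INTER_CUBIC))
E
```

```text
[ 0.46709828 -0.12002691  0.01758986] [-1.56840563  0.11311948 -0.11356591] [-0.6185597   0.19038949 -3.76241591] [0.0353517  0.16294089 0.07619508] 0.21445541182342548
```

View pics/g.png

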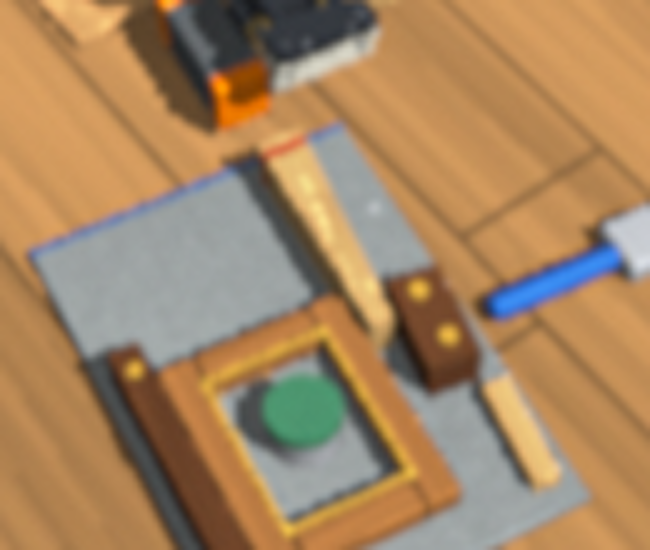

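```bash
python3 - <<'E'
from h import *
def T(uv): return (np.array(uv,float)+.5)/5-.5+[260,180]
print('face top edge',ray('scene',T([(209,85),(266,62)]),.0614).round(4))
print('butt top',ray('scene',T([(259,152),(305,134)]),.046).round(4))
print('thin end flat',ray('scene',T([(376,340)]),.046).round(4))
print('cheek',ray('scene',T([(389,283),(436,264)]),.046).round(4))
print('frame near',ray('scene',T([(330,295),(460,493)]),.032).round(4))
E
```

```text
face top edge [[ 0.5402 -0.0893  0.0614]
 [ 0.4975 -0.0827  0.0614]]
butt top [[ 0.5396 -0.0325  0.046 ]
 [ 0.506  -0.0264  0.046 ]]
thin end flat [[0.5667 0.1307 0.046 ]]
cheek [[0.5342 0.102  0.046 ]
 [0.5012 0.1085 0.046 ]]
frame near [[0.5641 0.0796 0.032 ]
 [0.5862 0.2386 0.032 ]]
```

View pics/gt.png

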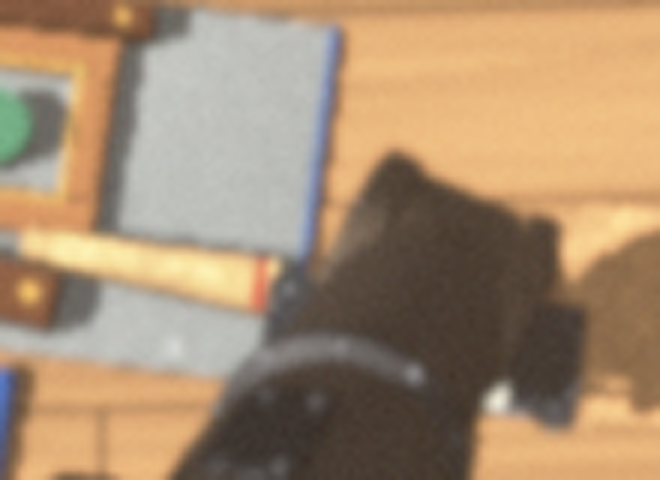

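The mallet face lines up with the butt to within a few mm, with a gap of about 45 mm. I'm starting slow taps along the wedge axis.

>>> carry_out(
  steps=[0,0.01,0.1,0.02,0,0,0.03,0.25,0.02,0,0,0.045,0.36,0.02,0,0,0.05,0.4,0.02,0,0,0.054,0.43,0.02,0,0,0.058,0.46,0.02,0,0,0.062,0.49,0.02,0,0,0.066,0.52,0.02,0,0,0.07,0.55,0.02,0,0,0.074,0.58,0.02,0,0,0.078,0.61,0.02,0],
)

```text
clock: 8.65
position: [0.4748, -0.0575, 0.0192]
ee_rot: [-1.568, 0.112, -0.112]
force: [0.0, -0.7, -4.1]
width: 0.213
```

```bash
python3 - <<'E'
from h import *
s=arm.observe(); print(s['position'],s['ee_rot'],s['force'],s['ft_torque'],s['width'])
im,W=cloud('scene')
save('h.png',cv2.resize(im[180:290,260:390],None,fx=5,fy=5,interpolation=cv2.INTER_CUBIC))
E
```

```text
[ 0.47479068 -0.05745594  0.01921425] [-1.56788904  0.11212545 -0.11201231] [ 0.01978912 -0.72314174 -4.05011528] [-0.10429729  0.1159617  -0.00016263] 0.21333428154763476
```

View pics/h.png

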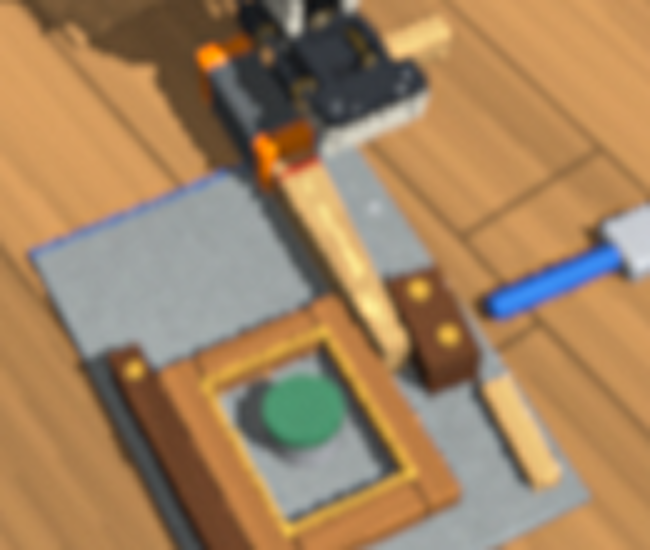

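The wedge moved about 20 mm on the first tap and is still slack. The mallet face sits about 3 mm too far towards +x, so I'll shift it -3 mm and keep tapping, reading the force at the end of each stroke.

>>> carry_out(
  steps=[0,-0.044,-0.1,0,0,0,-0.044,-0.1,0,0,0,-0.036,-0.05,0,0,0,-0.031,-0.01,0,0,0,-0.027,0.02,0,0,0,-0.023,0.05,0,0,0,-0.019,0.08,0,0,0,-0.014,0.11,0,0,0,-0.01,0.14,0,0],
)

```text
clock: 9.6
position: [0.4739, -0.0434, 0.0192]
ee_rot: [-1.568, 0.112, -0.112]
force: [-0.5, -0.8, -4.8]
width: 0.214
```

>>> carry_out(
  steps=[0,-0.014,-0.1,0,0,0,-0.014,-0.1,0,0,0,-0.007,-0.05,0,0,0,-0.001,-0.01,0,0,0,0.003,0.02,0,0,0,0.006,0.04,0,0,0,0.009,0.06,0,0,0,0.011,0.08,0,0],
)

```text
clock: 10.4
position: [0.4749, -0.0355, 0.0192]
ee_rot: [-1.568, 0.112, -0.112]
force: [0.2, -0.7, -3.6]
width: 0.211
```

```bash
cat > w.py <<'E'
from h import *
s=arm.observe(); print(s['clock'],s['position'],s['force'].round(1),s['ft_torque'].round(2),s['width'])
im,W=cloud('scene'); im=im.copy()
# wedge pixels: pale, on plane z=.046; report extent along board axes
v,u=np.mgrid[0:400,0:640]
X=ray('scene',np.c_[u.ravel(),v.ravel()],.046)
o=np.array([.5224,-.033]); U=np.array([.1415,.99]); N=np.array([.99,-.1415])
a=(X[:,:2]-o)@U*1000; b=(X[:,:2]-o)@N*1000
h=cv2.cvtColor(im,cv2.COLOR_RGB2HSV).reshape(-1,3).astype(int)
pale=(h[:,0]>8)&(h[:,0]<28)&(h[:,1]>60)&(h[:,2]>150)&(np.abs(W.reshape(-1,3)[:,2]-.046)<.012)&(abs(b)<16)&(a>-10)&(a<320)
hist=np.histogram(a[pale],bins=np.arange(-10,320,10)); print([(int(e),int(c)) for e,c in zip(hist[1],hist[0]) if c])
red=((h[:,0]<7)|(h[:,0]>174))&(h[:,1]>130)&(h[:,2]>120)&(abs(b)<17)&(a>-5)&(a<150)
print('red band',red.sum(),a[red].mean(), b[red].mean())
E
python3 w.py
```

```text
10.4 [ 0.47491823 -0.03545929  0.01923999] [ 0.2 -0.7 -3.6] [-0.04  0.16  0.01] 0.2110123258953004
[(20, 1), (30, 8), (40, 8), (50, 24), (60, 24), (70, 23), (80, 22), (90, 21), (100, 20), (110, 20), (120, 20), (130, 18), (140, 18), (150, 17), (160, 17), (170, 13), (180, 17), (190, 11), (200, 5)]
red band 1 48.11071126133839 -13.872046667857564
```

The wedge has advanced about 41 mm and the push is still around 1 N. From here I use slow, short taps.

>>> carry_out(
  steps=[0,-0.007,-0.05,0,0,0,-0.004,-0.03,0,0,0,-0.001,-0.01,0,0,0,0.001,0.01,0,0,0,0.003,0.02,0,0,0,0.004,0.03,0,0,0,0.006,0.04,0,0,0,0.007,0.05,0,0],
)

```text
clock: 11.25
position: [0.4756, -0.0306, 0.0193]
ee_rot: [-1.568, 0.112, -0.112]
force: [0.8, -0.6, -4.2]
width: 0.216
```

>>> carry_out(
  steps=[0,-0.007,-0.05,0,0,0,-0.003,-0.02,0,0,0,0.001,0.01,0,0,0,0.003,0.02,0,0,0,0.004,0.03,0,0,0,0.006,0.04,0,0,0,0.007,0.05,0,0,0,0.009,0.06,0,0],
)

```text
clock: 12.05
position: [0.4766, -0.0248, 0.0192]
ee_rot: [-1.568, 0.112, -0.112]
force: [0.2, -1.8, -3.9]
width: 0.215
```

>>> carry_out(
  steps=[0,-0.007,-0.05,0,0,0,-0.003,-0.02,0,0,0,0.001,0.01,0,0,0,0.003,0.02,0,0,0,0.004,0.03,0,0,0,0.006,0.04,0,0,0,0.007,0.05,0,0,0,0.009,0.06,0,0],
)

```text
clock: 12.85
position: [0.4775, -0.0187, 0.0193]
ee_rot: [-1.568, 0.112, -0.112]
force: [1.2, -3.1, -4.8]
width: 0.216
```

The push has risen to about 3 N, so I'm shortening the strokes.

>>> carry_out(
  steps=[0,-0.007,-0.05,0,0,0,-0.003,-0.02,0,0,0,0,0,0,0,0,0.001,0.01,0,0,0,0.003,0.02,0,0,0,0.004,0.03,0,0,0,0.006,0.04,0,0],
)

```text
clock: 13.55
position: [0.4782, -0.0149, 0.0193]
ee_rot: [-1.568, 0.112, -0.113]
force: [0.3, -2.3, -5.0]
width: 0.212
```

>>> carry_out(
  steps=[0,-0.007,-0.05,0,0,0,-0.003,-0.02,0,0,0,0.001,0.01,0,0,0,0.003,0.02,0,0,0,0.004,0.03,0,0,0,0.006,0.04,0,0,0,0.007,0.05,0,0],
)

```text
clock: 14.25
position: [0.4789, -0.01, 0.0193]
ee_rot: [-1.568, 0.112, -0.113]
force: [0.9, -5.1, -4.3]
width: 0.215
```

>>> carry_out(
  steps=[0,-0.007,-0.05,0,0,0,-0.003,-0.02,0,0,0,0,0,0,0,0,0.001,0.01,0,0,0,0.003,0.02,0,0],
)

```text
clock: 14.75
position: [0.4788, -0.0078, 0.0192]
ee_rot: [-1.568, 0.112, -0.112]
force: [0.2, -3.1, -5.1]
width: 0.211
```

>>> carry_out(
  steps=[0,-0.007,-0.05,0,0,0,-0.003,-0.02,0,0,0,0,0,0,0,0,0.001,0.01,0,0,0,0.003,0.02,0,0,0,0.004,0.03,0,0],
)

```text
clock: 15.35
position: [0.4795, -0.005, 0.0193]
ee_rot: [-1.568, 0.112, -0.113]
force: [1.0, -4.7, -3.3]
width: 0.214
```

>>> carry_out(
  steps=[0,-0.007,-0.05,0,0,0,-0.003,-0.02,0,0,0,0,0,0,0,0,0.001,0.01,0,0,0,0.003,0.02,0,0,0,0.004,0.03,0,0],
)

```text
clock: 15.95
position: [0.4799, -0.002, 0.0193]
ee_rot: [-1.568, 0.112, -0.113]
force: [0.0, -4.3, -4.6]
width: 0.213
```

>>> carry_out(
  steps=[0,-0.007,-0.05,0,0,0,-0.003,-0.02,0,0,0,0.001,0.01,0,0,0,0.003,0.02,0,0,0,0.004,0.03,0,0,0,0.006,0.04,0,0],
)

```text
clock: 16.55
position: [0.4805, 0.002, 0.0193]
ee_rot: [-1.568, 0.112, -0.113]
force: [0.9, -5.1, -4.0]
width: 0.211
```

>>> carry_out(
  steps=[0,-0.007,-0.05,0,0,0,-0.003,-0.02,0,0,0,0.001,0.01,0,0,0,0.003,0.02,0,0,0,0.004,0.03,0,0,0,0.006,0.04,0,0],
)

```text
clock: 17.15
position: [0.4804, 0.0048, 0.0192]
ee_rot: [-1.569, 0.114, -0.113]
force: [-2.8, -10.0, -0.8]
width: 0.214
```

The force is now 10 N and the arm lags its command, so the frame has met the fence. I'll add small seating taps.

>>> carry_out(
  steps=[0,-0.007,-0.05,0,0,0,-0.004,-0.03,0,0,0,-0.001,-0.01,0,0,0,0,0,0,0,0,0.001,0.005,0,0,0,0.001,0.01,0,0],
)

```text
clock: 17.75
position: [0.4803, 0.0051, 0.0192]
ee_rot: [-1.57, 0.115, -0.114]
force: [-2.6, -12.4, 0.5]
width: 0.216
```

>>> carry_out(
  steps=[0,-0.007,-0.05,0,0,0,-0.004,-0.03,0,0,0,-0.001,-0.01,0,0,0,0,0,0,0,0,0.001,0.005,0,0,0,0.001,0.01,0,0],
)

```text
clock: 18.35
position: [0.4801, 0.0053, 0.0192]
ee_rot: [-1.571, 0.116, -0.114]
force: [-4.5, -16.7, 1.2]
width: 0.212
```

>>> carry_out(
  steps=[0,-0.007,-0.05,0,0,0,-0.004,-0.03,0,0,0,-0.001,-0.01,0,0,0,0,-0.003,0,0,0,0,0,0,0,0,0,0,0,0],
)

```text
clock: 18.95
position: [0.4801, 0.0053, 0.0192]
ee_rot: [-1.571, 0.117, -0.115]
force: [-4.0, -15.7, 1.4]
width: 0.213
```

>>> carry_out(
  steps=[0,-0.007,-0.05,0,0,0,-0.004,-0.03,0,0,0,-0.001,-0.01,0,0,0,0,-0.003,0,0,0,0,0,0,0,0,0,0,0,0],
)

```text
clock: 19.55
position: [0.4801, 0.0054, 0.0192]
ee_rot: [-1.571, 0.116, -0.114]
force: [-4.6, -17.0, 2.1]
width: 0.215
```

```bash
python3 w.py; python3 - <<'E'
from h import *
im,W=cloud('scene')
save('i.png',cv2.resize(im[180:310,260:400],None,fx=4,fy=4,interpolation=cv2.INTER_CUBIC))
E
```

```text
19.55 [0.48009039 0.00538113 0.01916506] [ -4.6 -17.    2.1] [-3.36  0.86 -0.74] 0.21453749695422217
[(60, 2), (70, 7), (80, 14), (90, 22), (100, 22), (110, 21), (120, 20), (130, 19), (140, 19), (150, 19), (160, 19), (170, 17), (180, 20), (190, 14), (200, 14), (210, 12), (220, 10), (230, 11), (240, 3)]
red band 0 nan nanw.py:13: RuntimeWarning: Mean of empty slice.
  print('red band',red.sum(),a[red].mean(), b[red].mean())
  ret = ret.dtype.type(ret / rcount)
```

View pics/i.png

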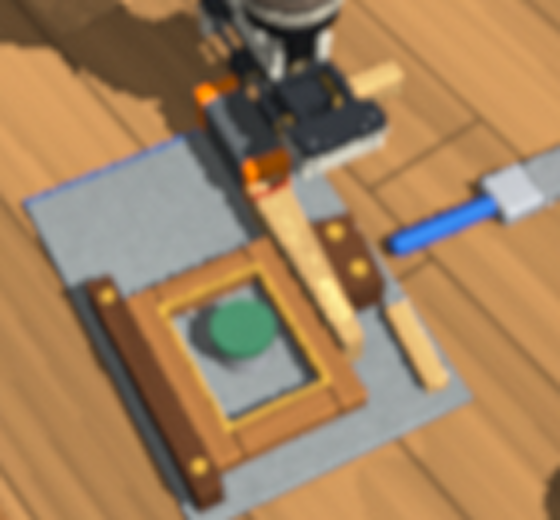

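Two more taps at 17 N moved the wedge by no more than 0.1 mm, so it is seated. The picture shows it between cheek block and frame with the frame at the fence. Now I back off, lift and return.

>>> carry_out(
  steps=[0,-0.014,-0.1,0,0,0,-0.043,-0.3,0,0,0,-0.085,-0.6,0,0,0,-0.085,-0.6,0.2,0,0,-0.085,-0.7,0.5,0,0,-0.085,-0.9,0.8,0,0,-0.085,-1,0.8,0,0,-0.085,-1,0.8,0],
)

```text
clock: 20.45
position: [0.4733, -0.0919, 0.0995]
ee_rot: [-1.567, 0.111, -0.114]
force: [-0.6, -0.5, -4.2]
width: 0.21
```

>>> carry_out(
  steps=[0,0,-0.3,0,0.1,0,0,-0.6,0,0.2,0,0,-0.9,0,0.29,0,0,-1,0,0.29,0,0,-1,0,0.29],
)

```text
clock: 20.95
position: [0.472, -0.1919, 0.0979]
ee_rot: [-1.569, -0.063, 0.066]
force: [-0.8, 0.8, -5.0]
width: 0.217
```

>>> carry_out(
  steps=[0,0,-0.3,0,0,0,0,-0.6,0,0,0,0,-0.8,0,0,0,0,-0.9,0,0,0,0,-0.9,0,0,0,0,-0.9,0,0],
)

```text
clock: 21.55
position: [0.4729, -0.2793, 0.0986]
ee_rot: [-1.568, -0.067, 0.069]
force: [0.1, 0.6, -4.3]
width: 0.213
```

```bash
python3 - <<'E'
from h import *
s=arm.observe(); print(s['position'],s['ee_rot'],s['force'],s['ft_torque'])
im,W=cloud('scene')
save('j.png',cv2.resize(im[110:270,230:390],None,fx=5,fy=5,interpolation=cv2.INTER_CUBIC)[:600])
E
```

```text
[ 0.47291102 -0.27933229  0.09862316] [-1.5679209  -0.06737149  0.06868944] [ 0.09340065  0.63239727 -4.31841898] [0.07592499 0.19109974 0.04563555]
```

View pics/j.png

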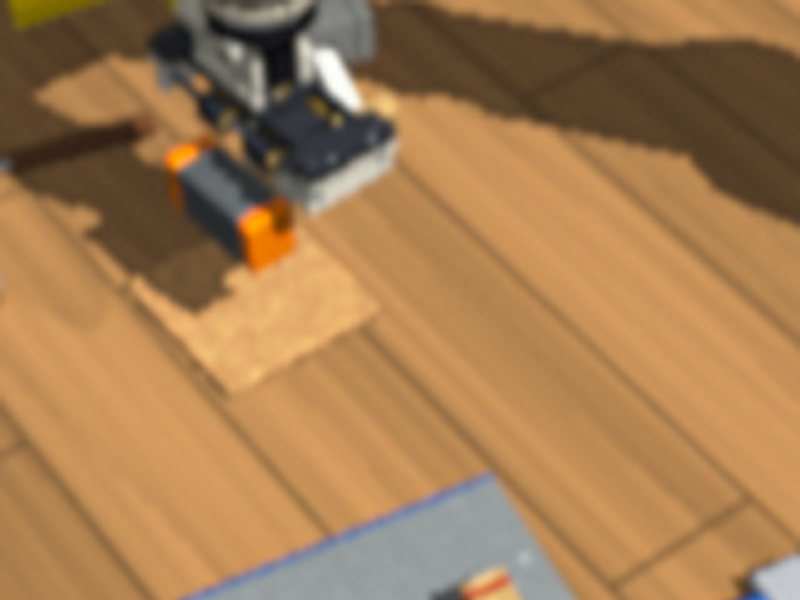

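The mallet is still square and level in the grip. I'm lowering it onto the pad centre.

>>> carry_out(
  steps=[0,-0.07,-0.06,0,0,0,-0.13,-0.105,-0.2,0,0,-0.13,-0.105,-0.4,0,0,-0.13,-0.105,-0.6,0,0,-0.13,-0.105,-0.7,0,0,-0.13,-0.105,-0.7,0,0,-0.13,-0.105,-0.7,0],
)

```text
clock: 22.3
position: [0.4598, -0.2922, 0.0297]
ee_rot: [-1.57, -0.067, 0.067]
force: [0.2, -0.1, -4.1]
width: 0.212
```

>>> carry_out(
  steps=[0,0,0.02,-0.05,0,0,0,0.02,-0.09,0,0,0,0.02,-0.12,0,0,0,0.02,-0.14,0,0,0,0.02,-0.15,0,0,0,0.02,-0.15,0],
)

```text
clock: 22.9
position: [0.4597, -0.2902, 0.0143]
ee_rot: [-1.57, -0.067, 0.067]
force: [0.4, 0.0, -3.8]
width: 0.218
```

>>> carry_out(
  steps=[0,0,0,-0.005,0,0,0,0,-0.01,0,0,0,0,-0.01,0],
)

```text
clock: 23.2
position: [0.4597, -0.2902, 0.0141]
ee_rot: [-1.57, -0.067, 0.066]
force: [-3.4, 2.5, 10.1]
width: 0.217
```

Contact with the pad is firm, so I ease up slightly and open slowly.

>>> carry_out(
  steps=[0,0,0,0.006,0,0,0,0,0.008,0,0.3,0,0,0.008,0,0.4,0,0,0.008,0,0.5,0,0,0.008,0,0.7,0,0,0.008,0,1,0,0,0.008,0,1,0,0,0.008,0,1,0,0,0.008,0,1,0,0,0.008,0,1,0,0,0.008,0,1,0,0,0.008,0],
)

```text
clock: 24.4
position: [0.4597, -0.2901, 0.014]
ee_rot: [-1.57, -0.067, 0.067]
force: [-1.0, -0.3, -0.5]
width: 0.985
```

>>> carry_out(
  steps=[1,0,0,0,0,1,0,0,0,0,1,0,0,0,0,1,0,0,0.2,0,1,0,0,0.5,0,1,0,0,0.9,0,1,0,0,1,0,1,0,0,1,0],
)

```text
clock: 25.2
position: [0.4608, -0.2907, 0.1157]
ee_rot: [-1.571, -0.07, 0.064]
force: [0.5, 0.4, -0.5]
width: 1.001
```

>>> carry_out(
  steps=[1,-0.2,0,0.3,0,1,-0.5,0,0.6,0,1,-0.8,0,1,0,1,-0.8,0,1,0,1,-0.8,0,1,0],
)

```text
clock: 25.7
position: [0.3795, -0.2899, 0.2138]
ee_rot: [-1.569, -0.067, 0.066]
force: [-0.1, 0.6, 0.0]
width: 1.0
```

```bash
python3 - <<'E'
from h import *
s=arm.observe(); print(s['clock'],s['position'],s['force'],s['width'])
im,W=cloud('scene')
a=cv2.resize(im[130:310,230:410],None,fx=3.3,fy=3.3,interpolation=cv2.INTER_CUBIC); save('k.png',a)
E
```

```text
25.7 [ 0.37950922 -0.28992546  0.21377572] [-0.06935061  0.58463077  0.02664104] 1.0002069456187463
```

View pics/k.png

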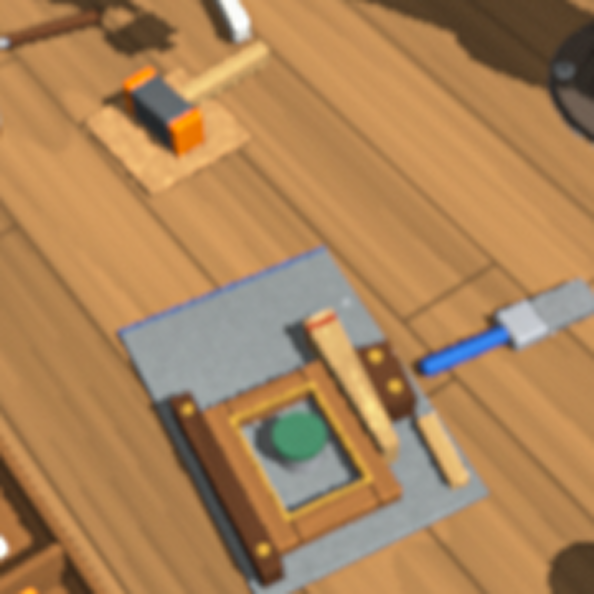

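The mallet lies flat on the pad, the wedge is unsplit and clamped, and the other things in view haven't moved. One last numeric check on centring.

```bash
python3 - <<'E'
from h import *
T=lambda p:(np.array(p,float)+.5)/3.3-.5+[230,130]
print('pad',ray('scene',T([(88,122),(248,136),(153,193)]),.01).round(4))
print('head top corners',ray('scene',T([(124,82),(152,67),(170,125),(203,109)]),.058).round(4))
E
```

```text
pad [[ 0.5718 -0.3486  0.01  ]
 [ 0.4373 -0.2204  0.01  ]
 [ 0.5693 -0.2129  0.01  ]]
head top corners [[ 0.5257 -0.3346  0.058 ]
 [ 0.4875 -0.3361  0.058 ]
 [ 0.5203 -0.2472  0.058 ]
 [ 0.4779 -0.2458  0.058 ]]
```

```bash
python3 -c "
from cell import arm
print(arm.sign_off())"
```

```text
the job is handed in; nothing more can be done
None
```

I drove the wedge tight with the mallet, laid the mallet back on its cork pad the same way up, let go and handed the job in at about 26 s of the 50 s.

- **Wedge:** It took about 16 light taps and advanced roughly 82 mm. The push was 1–5 N while slack, then rose to 10, 12 and 17 N. Two more taps at about 16–17 N moved it no more than 0.1 mm. The highest force I read was about 17.5 N. The force shows only at the end of each move, so a brief peak in between would not have been seen.
- **Frame and the rest:** In the last picture the frame is against the fence and the wedge shows no split. The bystanders in view (brush, tin, spare wedge) look unmoved. That picture was cropped, so I did not re-check the mug, pencil or varnish bottle, or see the whole palette knife.
- **Mallet:** The head is about 2–6 mm from the pad's centre. The two ways of measuring disagreed by about 5 mm along y, because the edges are blurred.
- **Setting it down:** The mallet pressed on the pad with about 10–14 N for a moment before I eased off and opened the gripper.

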